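# Refit the washed filter in the nail dust extractor

## Robot

A 6-joint arm with a two-finger parallel gripper is mounted at the origin on the work surface; the furniture and walls round the work are solid. World frame = base frame: x ahead of the robot, y to its left, z up, the work surface at z = 0. Lengths are in m, angles in rad, forces in N, time in s.
With the tool pointing down it reaches from about 0.35 to 0.775 m from the base axis. Payload 7.3 kg.
Tool frame: the origin (TCP) lies midway between the tips of the shut fingers; the grasp point (between the pads) lies pinch_z behind it (pinch_z is the distance from the TCP to the grasp point, in m); z points along the fingers, y is the line along which they close (so a half turn about z gives the same grasp; the last joint's range is limited). The gripper opens to 92 mm and grips with 3 to 60 N. Pads are 19 mm wide; open, the fingers measure 130 mm over their backs; the gripper's body (75 mm by 190 mm) begins 47 mm behind the grasp point.
Start: joints at [-1.281, 0.342, 1.524, -0, 1.275, -0.146], TCP at [0.222, -0.476, 0.227] pointing down, gripper open.
Joint ranges: [-2.53, 2.53], [-0.77, 2.02], [0.04, 2.7], [-1, 4.14], [0.28, 2.66], [-3.11, 3.11]. Speed limits (rad/s): [2.57, 2.57, 3.14, 3.14, 3.14, 3.14].

## Interface

Orientations are given as a unit quaternion [x, y, z, w].
In Python, from cell import sense, grab_frame, camera_info, sign_off, pinch_z gives the robot as it stands. The module is installed in compiled form; this text tells all that it offers.
- The arm moves only by the shell command python3 -m jog 'ROWS' [OPENING]. ROWS is JSON, a list that holds one entry, the list of rows, each a list of 4 numbers: the shift along the tool's x, y, z in mm, then the turn about the tool's z in rad. In form: [[[dx, dy, dz, twist], ...]]. A call has 1 to 10 rows; each row is the pose to reach, as a shift and turn from the pose commanded when the call began, along the tool's axes at that moment; what a row does not reach only later rows make up. A row lasts 1/8 s, in which the tool goes at most 62.5 mm and 10.7 degrees, less where a joint would pass 70% of its speed; a pose out of reach is approached as far as the arm can. A call with a gripper value outside its range is refused whole. OPENING is the opening, from 0 (shut) to 1 (fully open), set as the call begins (- or left out, the last holds). The fingers move at their own pace and stop on an object; the grip force is fixed at half the most. Time passes only in rows, so rows that repeat a pose let the fingers close. It gives the time, the measured TCP pose, the force, the opening and the grip force at its end, in the units of the state.
- sense(): the state, without advancing time (a new reading comes with each control period).
- grab_frame(name): name is "scene" or "top" or "wrist"; returns (picture, depth): 384x512x3 uint8, blue, green, red; 384x512 float32, m along the optical axis (not along the pixel's ray), 0 where there is no reading.
- camera_info(name): a dict with "K" (3x3 intrinsics, pixels), "R" (3x3) and "t" (3): a world point X has camera coordinates R X + t. Camera axes: x right, y down, z forward; pixel columns grow to the right and rows downward; lengths in m; the calibration is good to about 2 mm. A picture is of the moment at which its call begins: read the wrist's pose just before it. camera_info takes no time and is no camera call; for the wrist camera it gives the pose at the moment of the call.
- sign_off(): hands the job in; it is judged then, once.
The state is a dict: "time_s": time; "joints": joint angles; "dq": joint speeds; "joint_torque": joint torques, N m; "tcp_pos": TCP position; "ee_rot": TCP orientation; "contact_force": force on the tool from outside, world axes, zero at the start; "moment": the same for the moment, N m; "width": finger opening in m; "finger_force": force on a finger pad.
Only numpy, scipy, OpenCV 4.12 (cv2) and the standard library are available. Lean on these libraries where they do the work, as an engineer would, in place of code of your own. Each camera call takes 0.05 s, during which the arm holds its last target. There are 200 camera calls.

## Task

Put the washed filter back into the dust extractor. Its cover is held shut by a spring catch, so take the steel cuticle pusher from its rest, push it through the small hole in the extractor's rear wall to press the catch back until the cover springs up, and lay the pusher down again on its rest or on the table. Then set the filter, flange down, fully home over the centring spigot inside and press the cover shut until the catch holds it, without disturbing the little pigment jar and the clip that lie in between.

Things in the scene. Friction and masses are not known exactly. Their poses are not given: they have to be found in the camera images.
- extractor: Dust extractor, a fixed white box 170 mm (x) by 190 mm (y), 91 mm high with its grille cover shut; origin at the centre of its underside, z up. Its rear wall (at y = -95 mm) has exhaust slots and the release hole; the cover is hinged along the +y side. Controls are on the +x face.
- release_hole (a point): Centre of the mouth of the round release hole, on the outer face of the rear wall, mid-width, 46 mm above the table. Axes as the extractor: y points level into the box, the way to push. 15 mm across, wall 5 mm. The catch's round steel push pad, 17 mm across, stands 8 mm in from this point.
- catch (a joint): Travel of the spring catch in m: 0 out (latching), grows as it is pushed in along the extractor's y. The cover is free from about 0.007 (rod end 15 mm past the wall's outer face); stop at 0.012. Spring 2 N at 0, 4.5 N at 0.007, 6 N at the stop. Its bevelled nose snaps over the cover's lip by itself when the cover is pressed shut.
- cover (a joint): Opening angle of the grille cover in rad: about 0 shut and latched (0.01 of play), 1.75 fully open. Once released, a damped spring raises it to 1.75 in one to two seconds and keeps it there. Pushing it shut takes about 1.5 N at the free edge, and up to about 14 N over the last 15 mm to snap the catch; it gives way just before it is flush.
- cover_hinge (a point): Middle of the cover's hinge axis, 82 mm above the table; axes as the extractor, the hinge runs along x. Shut, the cover reaches 184 mm from here towards -y, its outer face 8.5 mm above the axis. Fully open, it leans 0.18 rad back past upright, outer face to +y, free edge about 180 mm above the axis.
- cover_edge (a point): Point on the cover's outer face midway along its free edge, on the solid 24 mm wide frame bar with three short grey ribs right above the release hole, 172 mm from the hinge axis; moves with the cover (91 mm above the table when shut). Press here to shut it.
- seat (a point): Centre of the filter's seat on the flat deck inside, 23 mm above the table, on the axis of the centring spigot (round, 41 mm across, 12 mm tall, top edge bevelled 4 mm). With the cover up the box is open above; its rim is 82 mm above the table. The open cover stands on the +y side, hinged 96 mm from the spigot's axis; its steel lip then juts 26 mm towards it near the top.
- filter_handle (a point): Centre of the filter's bar handle, 42.5 mm above its foot. The bar stands on the round cap: 42 mm long along this point's x, 10 mm thick along its y, from 30 mm to 55 mm above the foot. The filter is a grey and white pleated cartridge, 56 mm round (cap 63 mm), on a flange 88 mm across, 5 mm thick; about 90 g.
- filter_foot (a point): Centre of the filter's underside (flange face); z up when upright. The underside has a bore 46 mm across and 24 mm deep, which goes over the spigot; seated, this point meets seat. Any turn about z will do.
- pusher_mid (a point): Centre of the double-ended steel cuticle pusher, a straight rod 118 mm long along this point's y (59 mm to either end), 8 mm square to the touch; 28 g. Either end may be used. At the start it lies level in the middle notch of its rest, 30 mm above the table.
- rest_mid (a point): Centre of the pusher when it lies in the fixed white tool rest, along this point's y, 30 mm above the table. The rest is 66 mm (x) by 74 mm (y): two rails across at y = +/-31 mm, 9 mm thick, 26 mm high, with round bumps 31 mm high beside a notch 14 mm wide. Between the rails 53 mm are free, down to a 4 mm base plate.
- clip_mid (a point): Middle of the plastic soak-off clip (16 x 54 x 17 mm) lying between the filter and the extractor, to be left alone.
- pigment_mid (a point): Middle of the small pink and white pigment jar (32 mm round, 23 mm high) standing beyond the filter, to be left alone.

How it is judged:
On the way, in this order (a step that is already met when the one before it is completed fails the run):
1. the catch is pressed back with the pusher (value of joint catch above 0.006 m and contact force between pusher and catch above 0.5 N), for 0.05 s.
2. the cover has sprung up (value of joint cover above 1.3 rad), for 0.1 s.
3. the filter sits home on the spigot with the cover still up (horizontal distance between filter_foot and seat below 0.005 m and z of filter_foot in the frame of seat below 0.003 m and angle between filter_foot's own z axis and vertical below 0.06 rad and value of joint cover above 1 rad), for 0.2 s.
At the end, for the whole second after the job is handed in: Cover shut and held by the catch (within 0.02 rad of shut, catch within 3 mm of out); filter upright on its seat (5 mm sideways, 3 mm in height, 0.06 rad tilt); pusher lying still on its rest or the table, centre below 42 mm and over 70 mm from the release hole (value of joint cover below 0.02 rad and value of joint catch below 0.003 m and horizontal distance between filter_foot and seat below 0.005 m and z of filter_foot in the frame of seat below 0.003 m and angle between filter_foot's own z axis and vertical below 0.06 rad and height (world z) of pusher_mid below 0.042 m and angle between pusher_mid's own y axis and vertical above 1.2 rad and horizontal distance between pusher_mid and release_hole above 0.07 m and linear speed of pusher below 0.02 m/s); the robot touches nothing.
It fails at once if the pigment jar or the clip is pushed more than 30 mm from its place (distance of any of pigment_mid, clip_mid from where it was at the start of the episode above 0.03 m).
It also fails if it takes over 69 s, if anything falls off the work surface, if the arm or the gripper's body presses on something with over 40 N, if the wrist force passes 120 N, or if a joint passes its speed limit or range.

## Working session

There is one attempt and no reset: what is moved stays moved. The work goes in short steps, Python scripts to look and compute and a shell command to move; the robot and the scene stay as the last step left them, time stands still between calls to the robot, and variables do not carry over. Pictures are saved under pics/ and viewed, at most 10 in all, crops included, and the job is handed in when it is done.

```bash
mkdir -p pics; cat > h.py <<'E'
import numpy as np, cv2
from cell import sense, grab_frame, camera_info, pinch_z
def world(name,d,ci=None):
    c=ci or camera_info(name);K,R,t=map(np.array,(c["K"],c["R"],c["t"]))
    v,u=np.mgrid[0:384,0:512]
    P=np.stack([(u-K[0,2])/K[0,0]*d,(v-K[1,2])/K[1,1]*d,d],-1)
    return (P-t.reshape(3))@R
E
python3 - <<'E'
from h import *
s=sense();print(s,pinch_z)
for n in("scene","top"):
    im,d=grab_frame(n);cv2.imwrite(f"pics/{n}0.png",im);np.save(f"pics/{n}0.npy",d)
    c=camera_info(n);print(n,c)
a=cv2.imread("pics/scene0.png");b=cv2.imread("pics/top0.png")
E
```

```text
{'time_s': 0.0, 'joints': array([-1.28102180e+00,  3.42683272e-01,  1.52502547e+00, -2.00144897e-05,
        1.27538179e+00, -1.46019221e-01]), 'dq': array([-0.00111096,  0.0004017 , -0.00042672, -0.00163518, -0.00158299,
        0.00140559]), 'joint_torque': array([ 1.61510903e-03, -4.31240737e+01, -2.44217867e+01,  7.18661863e-02,
        5.58653427e-02, -1.05754079e-04]), 'tcp_pos': array([ 0.22150614, -0.47553403,  0.22606248]), 'ee_rot': array([ 9.76353350e-01,  2.16179495e-01, -6.33323748e-05, -7.46316298e-04]), 'contact_force': array([ 0.62432208, -0.29631434,  0.14028722]), 'moment': array([ 0.06782111,  0.06360228, -0.01767196]), 'finger_force': 0.0, 'width': 0.09211765627135944} 0.0188
scene {'K': array([[436.20469323,   0.        , 260.52013128],
       [  0.        , 436.20469323, 196.24595095],
       [  0.        ,   0.        ,   1.        ]]), 'R': array([[-0.35459014,  0.93501228,  0.0042272 ],
       [ 0.66523907,  0.25545428, -0.70156973],
       [-0.65705617, -0.24595761, -0.71258827]]), 't': array([ 0.081642  , -0.25235992,  1.23984144])}
top {'K': array([[381.49541517,   0.        , 260.6825003 ],
       [  0.        , 381.49541517, 186.49593566],
       [  0.        ,   0.        ,   1.        ]]), 'R': array([[ 0.02342987, -0.99970325,  0.00666762],
       [-0.9850187 , -0.02422446, -0.17073763],
       [ 0.17084848, -0.00256737, -0.98529397]]), 't': array([0.07531294, 0.4712653 , 0.8686262 ])}
```

View pics/scene0.png

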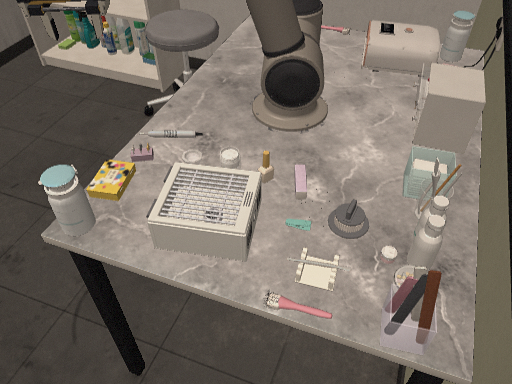

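View pics/top0.png

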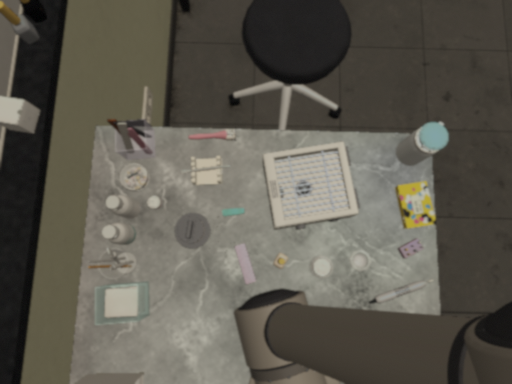

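```bash
python3 - <<'E'
from h import *
a=cv2.imread("pics/scene0.png");b=cv2.imread("pics/top0.png")
x=cv2.resize(b[130:240,140:370],(800,383),interpolation=cv2.INTER_CUBIC)
y=cv2.resize(a[150:295,145:375],(350,217),interpolation=cv2.INTER_CUBIC)
z=cv2.resize(a[160:260,150:265],(230,200),interpolation=cv2.INTER_CUBIC)
w=cv2.resize(a[235:295,285:355],(210,180),interpolation=cv2.INTER_CUBIC)
o=np.zeros((600,800,3),np.uint8);o[:383]=x;o[383:,:350]=y;o[383:583,350:580]=z;o[383:563,585:795]=w
cv2.imwrite("pics/crop0.png",o)
for n in("scene","top"):
    d=np.load(f"pics/{n}0.npy");P=world(n,d);np.save(f"pics/{n}0P.npy",P)
P=np.load("pics/top0P.npy")
for u,v in((311,185),(192,231),(206,170),(233,212),(154,202),(245,262)):print(u,v,P[v,u].round(4))
# extractor top: height mask
z=P[...,2];m=((z>.08)&(z<.1)).astype(np.uint8);n,l,st,c=cv2.connectedComponentsWithStats(m)
for i in range(1,n):
    if st[i,4]>500:
        Q=P[l==i];r=cv2.minAreaRect(Q[:,:2].astype(np.float32));print(st[i],r,Q[:,2].mean())
E
```

```text
311 185 [ 0.4777 -0.0347  0.0305]
192 231 [0.3605 0.2458 0.0319]
206 170 [0.5139 0.2238 0.0044]
233 212 [0.4092 0.1519 0.0175]
154 202 [0.4283 0.3426 0.022 ]
245 262 [0.2916 0.1191 0.024 ]
[  44    0   47  384 1752] ((0.47619086503982544, 0.5180288553237915), (0.00538495322689414, 0.8793094158172607), 89.96702575683594) 0.08999826157461358
[ 262  142   98   86 3942] ((0.47174859046936035, -0.026854589581489563), (0.17088539898395538, 0.19716806709766388), 10.709698677062988) 0.08880108524895874
```

View pics/crop0.png

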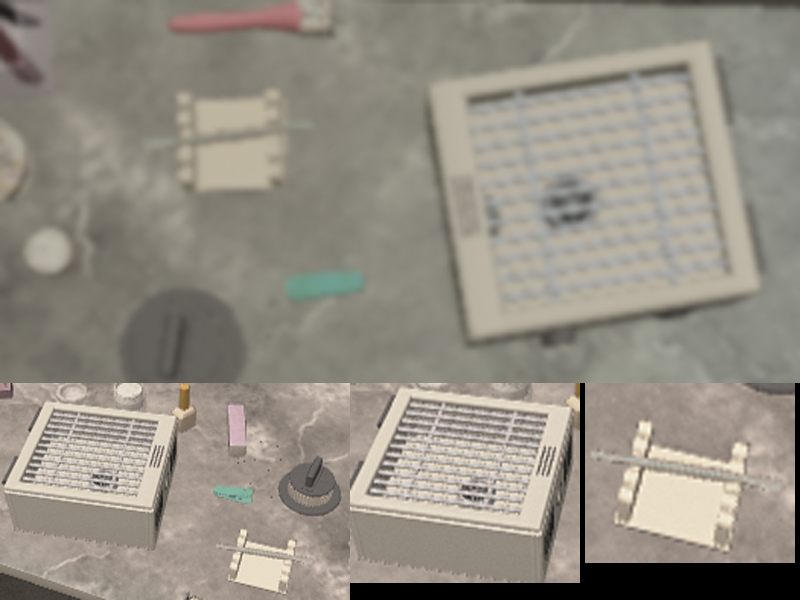

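```bash
cat >> h.py <<'E'
from scipy.spatial.transform import Rotation as Ro
def st():
    s=sense();R=Ro.from_quat(s["ee_rot"]).as_matrix();return np.array(s["tcp_pos"]),R,np.arctan2(R[1,0],R[0,0]),s
def go(p,yaw=None):
    q,R,y,s=st();d=R.T@(np.array(p)-q)*1000
    tw=0 if yaw is None else -(yaw-y)
    print("t",round(s["time_s"],2),"tcp",q.round(4),"yaw",round(y,4),"rows",d.round(1),round(tw,3))
E
python3 - <<'E'
from h import *
go([.50,.20,.27],1.683)
print(np.round(Ro.from_quat(sense()["ee_rot"]).as_matrix(),3))
E
```

```text
t 0.1 tcp [ 0.2216 -0.4756  0.2261] yaw 0.4358 rows [ 537.6 -494.9  -43.1] -1.247
[[ 0.907  0.422 -0.   ]
 [ 0.422 -0.907  0.001]
 [ 0.    -0.001 -1.   ]]
```

```bash
G='[538,-495,-43,-1.247]'; python3 -m jog '[[[538,-495,-43,-1.247],[538,-495,-43,-1.247],[538,-495,-43,-1.247],[538,-495,-43,-1.247],[538,-495,-43,-1.247],[538,-495,-43,-1.247],[538,-495,-43,-1.247],[538,-495,-43,-1.247],[538,-495,-43,-1.247],[538,-495,-43,-1.247]]]' 0.5
python3 - <<'E'
from h import *
go([.50,.20,.27],1.683)
E
```

```text
time_s: 1.35
tcp_pos: [0.4598, 0.103, 0.2634]
ee_rot: [0.666, 0.746, -0.0, 0.0]
contact_force: [0.1, -1.4, -0.1]
width: 0.0459
finger_force: 0.0
t 1.35 tcp [0.4598 0.103  0.2634] yaw 1.6831 rows [91.9 50.8 -6.7] 0.0
```

```bash
python3 -m jog '[[[92,51,-7,0],[92,51,-7,0],[92,51,-7,0],[92,51,-7,0]]]'
python3 - <<'E'
from h import *
c=camera_info("wrist");print(c["R"].round(3),(-c["R"].T@c["t"]).round(3))
im,d=grab_frame("wrist");cv2.imwrite("pics/w1.png",im);P=world("wrist",d,c);np.save("pics/w1P.npy",P);go([.5,.2,.27],1.683)
E
```

```text
time_s: 1.85
tcp_pos: [0.4994, 0.1974, 0.2698]
ee_rot: [0.666, 0.746, -0.001, -0.0]
contact_force: [-0.3, 0.1, -0.3]
width: 0.0458
finger_force: 0.0
[[ 0.994  0.111 -0.001]
 [ 0.107 -0.96   0.257]
 [ 0.028 -0.255 -0.966]] [0.492 0.266 0.427]
t 1.9 tcp [0.4995 0.197  0.2701] yaw 1.6821 rows [3.  0.9 0.1] -0.001
```

View pics/w1.png

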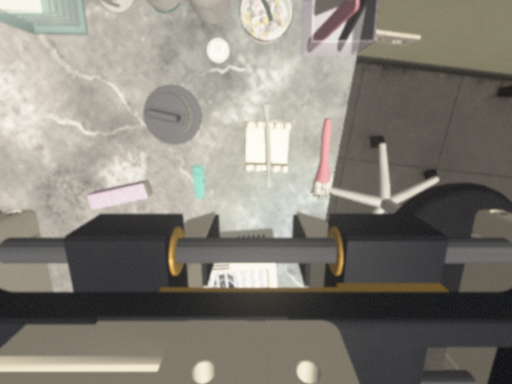

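```bash
python3 - <<'E'
from h import *
P=np.load("pics/w1P.npy");im=cv2.imread("pics/w1.png")
z=P[...,2]
print("table z",np.median(z[60:100,40:140]), np.median(z[190:205,225:240]))
# rod
sub=np.zeros(z.shape,bool);sub[95:200,255:282]=1
m=sub&(z>.024)&(z<.05)
for v in range(100,196,4):
    us=np.where(m[v])[0]
    if len(us): q=P[v,us];print(v,us.min(),us.max(),q[:,:2].mean(0).round(4),q[:,2].max().round(4))
# rod end px via grayscale
c=dict(np.load) if 0 else None
# filter: handle & flange
f=np.zeros(z.shape,bool);f[75:160,135:215]=1
for lo,hi in((.003,.012),(.022,.036),(.048,.06)):
    Q=P[f&(z>lo)&(z<hi)];
    if len(Q): print(lo,len(Q),cv2.minEnclosingCircle(Q[:,:2].astype(np.float32)),cv2.minAreaRect(Q[:,:2].astype(np.float32)),np.median(Q[:,2]))
# top cam
P=np.load("pics/top0P.npy");b=cv2.imread("pics/top0.png");z=P[...,2]
f=np.zeros(z.shape,bool);f[205:255,165:220]=1
for lo,hi in((.003,.012),(.022,.036),(.048,.06)):
    Q=P[f&(z>lo)&(z<hi)]
    if len(Q): print("top",lo,len(Q),cv2.minEnclosingCircle(Q[:,:2].astype(np.float32)),cv2.minAreaRect(Q[:,:2].astype(np.float32)),np.median(Q[:,2]))
m=((z>.08)&(z<.1)).astype(np.uint8);m[:,:250]=0;m[:,370:]=0
cn=max(cv2.findContours(m,0,cv2.CHAIN_APPROX_NONE)[0],key=cv2.contourArea)
r=cv2.minAreaRect(cn);bx=cv2.boxPoints(r);print("box px",r,bx.round(1))
c=camera_info("top");K,R,t=c["K"],c["R"],c["t"];C=-R.T@t
for u,v in bx:
    d=R.T@np.linalg.solve(K,[u,v,1]);print((C+d*(.091-C[2])/d[2]).round(4))
E
```

```text
table z -0.001312441619971491 -0.0010537574247301241
104 263 268 [0.5043 0.2816] 0.0304
108 263 268 [0.505  0.2762] 0.0304
112 264 268 [0.5063 0.2709] 0.0303
116 264 268 [0.507  0.2655] 0.031
120 265 267 [0.5076 0.2601] 0.0314
124 255 281 [0.5111 0.2548] 0.0316
128 265 281 [0.5196 0.2502] 0.0325
132 265 269 [0.511  0.2437] 0.033
136 265 269 [0.5117 0.2381] 0.0332
140 265 269 [0.5123 0.2325] 0.033
144 265 269 [0.513  0.2268] 0.0332
148 265 269 [0.5137 0.2211] 0.0334
152 265 269 [0.5144 0.2154] 0.0341
156 265 270 [0.5159 0.2096] 0.0325
160 266 270 [0.5173 0.2039] 0.0331
164 255 270 [0.5096 0.1963] 0.0321
168 255 281 [0.5191 0.1913] 0.0322
172 267 269 [0.5196 0.1858] 0.0315
176 267 269 [0.5204 0.1797] 0.0314
180 267 270 [0.5219 0.1736] 0.0319
184 267 270 [0.5227 0.1672] 0.0309
0.003 876 ((0.36650389432907104, 0.25167590379714966), 0.04363603889942169) ((0.366723895072937, 0.25170987844467163), (0.08601240813732147, 0.08573904633522034), 33.53070068359375) 0.00403718070753383
0.022 1304 ((0.365951806306839, 0.251232385635376), 0.03187211975455284) ((0.3663780689239502, 0.2515247762203216
[... 473 characters left out ...]
4) 0.00479449268129113
top 0.022 453 ((0.3647558391094208, 0.250652551651001), 0.031586192548274994) ((0.3642025291919708, 0.2510051727294922), (0.05892419070005417, 0.06198827177286148), 1.3250900506973267) 0.030598135725705536
top 0.048 81 ((0.3649330735206604, 0.25272640585899353), 0.020234055817127228) ((0.3647284209728241, 0.2506454586982727), (0.00997238140553236, 0.039849620312452316), 84.3834457397461) 0.05413345668645988
box px ((311.0946044921875, 183.56756591796875), (75.13033294677734, 87.46025848388672), 80.53767395019531) [[261.8 153.7]
 [348.1 139.3]
 [360.4 213.4]
 [274.1 227.8]]
[0.5365 0.086  0.091 ]
[ 0.5756 -0.1116  0.091 ]
[ 0.4052 -0.1364  0.091 ]
[0.3688 0.0549 0.091 ]
```

```bash
python3 -m jog '[[[-150,-30,0,0],[-150,-30,0,0],[-150,-30,0,0],[-150,-30,0,0],[-150,-30,0,0]]]'
python3 - <<'E'
from h import *
c=camera_info("wrist");im,d=grab_frame("wrist");cv2.imwrite("pics/w2.png",im);P=world("wrist",d,c);np.save("pics/w2P.npy",P);np.savez("pics/w2c.npz",**c)
z=P[...,2];m=(z>.08)&(z<.1);m[210:]=0
for u in range(0,512,16):
    v=np.where(m[:,u])[0]
    if len(v):print(u,v.min(),P[v.min(),u].round(4),end=' ; ')
go([.5,.2,.27])
E
```

```text
time_s: 2.52
tcp_pos: [0.4867, 0.0454, 0.2706]
ee_rot: [0.667, 0.745, 0.0, 0.0]
contact_force: [0.8, 0.4, -0.3]
width: 0.0464
finger_force: 0.0
112 155 [0.3025 0.0442 0.0813] ; 176 153 [0.3859 0.057  0.0887] ; 192 151 [0.404  0.0605 0.0809] ; 208 150 [0.4242 0.0639 0.0807] ; 224 149 [0.4451 0.0683 0.0874] ; 240 148 [0.4649 0.0718 0.0875] ; 256 147 [0.4846 0.0753 0.0881] ; 272 145 [0.5045 0.0794 0.0827] ; 288 144 [0.5239 0.0832 0.087 ] ; t 2.58 tcp [0.4867 0.0459 0.2705] yaw 1.6826 rows [151.7  30.4   0.6] 0
```

View pics/w2.png

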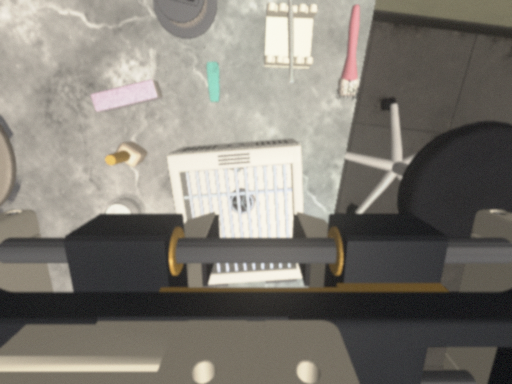

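```bash
python3 - <<'E'
from h import *
P=np.load("pics/w2P.npy");im=cv2.imread("pics/w2.png");z=P[...,2];c=np.load("pics/w2c.npz")
K,R,t=c["K"],c["R"],c["t"];C=-R.T@t
def ray(u,v,h):
    d=R.T@np.linalg.solve(K,[u,v,1]);return C+d*(h-C[2])/d[2]
g=cv2.cvtColor(im,6).astype(float)
w=np.zeros_like(g);w[150:168,212:256]=np.clip(cv2.morphologyEx(g,cv2.MORPH_CLOSE,np.ones((9,9)))-g-15,0,None)[150:168,212:256]
v,u=np.mgrid[0:384,0:512];cu,cv=(w*u).sum()/w.sum(),(w*v).sum()/w.sum();print("ribs",cu,cv,ray(cu,cv,.09))
# side edges along rows using gradient/depth
m=(z>.075)&(z<.1)
for r in range(160,206,6):
    s=np.where(m[r,150:330])[0]+150
    print(r,s.min(),s.max(),ray(s.min()-.5,r,.09)[:2].round(4),ray(s.max()+.5,r,.09)[:2].round(4),end=' | ')
x=np.array([.3859,.404,.4242,.4451,.4649,.4846,.5045,.5239]);y=np.array([.057,.0605,.0639,.0683,.0718,.0753,.0794,.0832])
k=np.polyfit(x,y,1);a=np.arctan(k[0]);print("ang",a)
ye=np.array([np.sin(a),-np.cos(a)]);xe=np.array([-np.cos(a),-np.sin(a)])
# side lines
L=[];Rr=[]
for r in range(165,206):
    s=np.where(m[r,150:330])[0]+150
    L.append(ray(s.min()-.5,r,.09)[:2]@xe);Rr.append(ray(s.max()+.5,r,.09)[:2]@xe)
print("x_e sides",np.median(L),np.median(Rr),"mid",(np.median(L)+np.median(Rr))/2,"ribs",ray(cu,cv,.09)[:2]@xe)
print("edge ye",np.mean(np.c_[x,y]@ye))
E
```

```text
ribs 233.41086419753086 158.33283950617283 [0.4579861 0.0583332 0.09     ]
160 167 301 [0.3748 0.0471] [0.5431 0.0656] | 166 168 301 [0.3762 0.0396] [0.5443 0.058 ] | 172 169 301 [0.3777 0.032 ] [0.5455 0.0504] | 178 170 301 [0.3792 0.0243] [0.5466 0.0426] | 184 171 302 [0.3807 0.0165] [0.5491 0.035 ] | 190 172 302 [0.3822 0.0086] [0.5503 0.0271] | 196 173 302 [0.3837 0.0006] [0.5516 0.0191] | 202 174 302 [ 0.3853 -0.0074] [0.5528 0.011 ] | ang 0.18683665508635053
x_e sides -0.3768568841418744 -0.5454380311073452 mid -0.46114745762460985 ribs -0.46085113607813977
edge ye 0.015741536952162384
```

```bash
python3 - <<'E'
from h import *
go([.5123,.2325,.0115],1.70)
E
```

```text
t 2.58 tcp [0.4867 0.0459 0.2705] yaw 1.6826 rows [182.6  46.1 259.1] -0.017
```

```bash
python3 -m jog '[[[183,46,180,-0.017],[183,46,180,-0.017],[183,46,180,-0.017],[183,46,180,-0.017],[183,46,180,-0.017],[183,46,180,-0.017],[183,46,180,-0.017]]]'
python3 - <<'E'
from h import *
go([.5123,.2325,.0115],1.70)
E
```

```text
time_s: 3.45
tcp_pos: [0.5129, 0.2321, 0.0919]
ee_rot: [0.66, 0.751, 0.001, 0.001]
contact_force: [-0.5, -0.1, 1.3]
width: 0.0461
finger_force: 0.0
t 3.45 tcp [0.5129 0.2321 0.0919] yaw 1.6994 rows [ 0.5 -0.8 80.4] -0.001
```

```bash
python3 -m jog '[[[0,-1,40,0],[0,-1,80,0],[0,-1,80,0],[0,-1,80,0]]]' && python3 -m jog '[[[0,0,0,0],[0,0,0,0],[0,0,0,0],[0,0,0,0],[0,0,0,0]]]' 0 && python3 -m jog '[[[0,0,-40,0],[0,0,-100,0],[0,0,-100,0],[0,0,-100,0]]]'
python3 - <<'E'
from h import *
c=camera_info("wrist");im,d=grab_frame("wrist");cv2.imwrite("pics/w3.png",im);P=world("wrist",d,c);np.save("pics/w3P.npy",P);np.savez("pics/w3c.npz",**c)
go([0.5,.2,.2])
E
```

```text
time_s: 3.95
tcp_pos: [0.5126, 0.2322, 0.0125]
ee_rot: [0.66, 0.751, 0.001, 0.001]
contact_force: [0.1, 0.2, 0.5]
width: 0.0458
finger_force: 0.0
time_s: 4.58
tcp_pos: [0.5112, 0.2325, 0.0105]
ee_rot: [0.66, 0.751, 0.0, 0.0]
contact_force: [-0.4, 0.1, 2.4]
width: 0.0072
finger_force: 30.0
time_s: 5.08
tcp_pos: [0.5107, 0.2323, 0.1099]
ee_rot: [0.66, 0.751, -0.0, -0.0]
contact_force: [-0.5, -0.7, -0.3]
width: 0.0069
finger_force: 30.0
t 5.12 tcp [0.5102 0.2321 0.1091] yaw 1.6998 rows [-30.6 -14.5 -90.8] 0
```

View pics/w3.png

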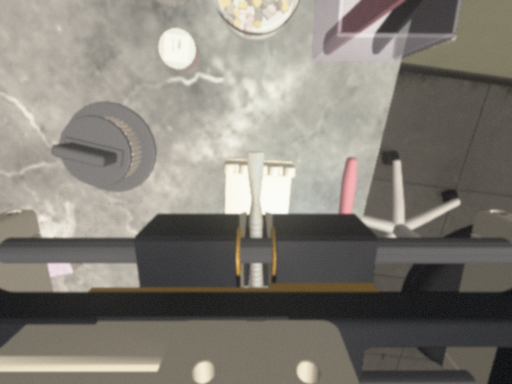

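```bash
python3 - <<'E'
from h import *
P=np.load("pics/w3P.npy");q,R,y,s=st();c=np.load("pics/w3c.npz")
z=P[...,2]
for v in range(150,290,6):
    us=[u for u in range(240,272) if .1<z[v,u]<.16]
    if us:
        X=(P[v,us].mean(0)-q)@R*1000;print(v,us[0],us[-1],X.round(1))
E
```

```text
156 247 263 [ 48.3   0.7 -20.1]
162 247 263 [ 45.2   0.7 -20. ]
168 248 262 [ 42.1   0.7 -20. ]
174 248 262 [ 38.9   0.7 -20. ]
180 249 261 [ 35.8   0.6 -20.4]
186 250 260 [ 32.6   0.6 -20.7]
192 251 260 [ 29.4   0.9 -20.8]
198 251 259 [ 26.2   0.6 -21. ]
204 251 260 [ 22.9   0.9 -21.3]
210 250 261 [ 19.6   0.9 -21.3]
216 240 271 [ 13.1   0.9 -13.3]
222 240 271 [ 11.8   0.9 -19.1]
228 241 270 [ 10.    0.9 -23.1]
234 242 269 [  8.3   0.9 -26.9]
264 243 268 [ -5.2   0.8 -33.7]
270 243 268 [ -8.7   1.  -33.6]
276 243 268 [-12.3   1.  -33.5]
282 243 268 [-16.1   0.8 -33.2]
```

```bash
python3 - <<'E'
from h import *
P=np.load("pics/w2P.npy");im=cv2.imread("pics/w2.png")
h=cv2.cvtColor(im,cv2.COLOR_BGR2HSV);m=(h[...,0]>75)&(h[...,0]<95)&(h[...,1]>90);m[:50]=0;m[110:]=0;m[:,:190]=0;m[:,230:]=0
Q=P[m];print("clip",Q.mean(0),Q.min(0),Q.max(0))
go([.4374,.1639,.0265],1.7576)
E
```

```text
<stdin>:4: RuntimeWarning: Mean of empty slice.
  ret = um.true_divide(
Traceback (most recent call last):
ValueError: zero-size array to reduction operation minimum which has no identity
```

```bash
python3 - <<'E'
from h import *
P=np.load("pics/w2P.npy");im=cv2.imread("pics/w2.png").astype(int)
m=(im[...,1]-im[...,2]>25);m[:50]=0;m[110:]=0;m[:,:190]=0;m[:,230:]=0
Q=P[m];print("clip",len(Q))
if len(Q):print(Q.mean(0),Q.min(0),Q.max(0))
go([.4374,.1639,.0265],1.7576)
E
```

```text
clip 443
[0.41436708 0.15382714 0.0137604 ] [0.40423424 0.11338284 0.00059937] [0.47948981 0.18002151 0.42769483]
t 5.12 tcp [0.5102 0.2321 0.1091] yaw 1.6998 rows [-58.2 -80.8  82.9] -0.058
```

```bash
python3 -m jog '[[[-58,-81,0,-0.058],[-58,-81,0,-0.058],[-58,-81,0,-0.058],[-58,-81,50,-0.058],[-58,-81,83,-0.058],[-58,-81,83,-0.058],[-58,-81,83,-0.058]]]'
python3 - <<'E'
from h import *
go([.4374,.1639,.0265],1.7576)
E
```

```text
time_s: 6.0
tcp_pos: [0.4391, 0.1649, 0.0278]
ee_rot: [0.638, 0.77, 0.0, 0.0]
contact_force: [-0.1, -0.4, -0.4]
width: 0.0068
finger_force: 30.0
t 6.0 tcp [0.4391 0.1649 0.0278] yaw 1.758 rows [-0.7 -1.9  1.3] 0.0
```

```bash
python3 -m jog '[[[-1,-2,1.3,0],[-1,-2,1.3,0],[-1,-2,1.3,0]]]'
python3 - <<'E'
from h import *
go([.4374,.1639,.0265],1.7576)
im,d=grab_frame("scene")
cv2.imwrite("pics/s1.png",cv2.resize(im[150:250,210:330],(720,600),interpolation=cv2.INTER_CUBIC))
go([.4374,.1639,.0265],1.7576)
E
```

```text
time_s: 6.38
tcp_pos: [0.4368, 0.1632, 0.0267]
ee_rot: [0.638, 0.77, 0.0, 0.0]
contact_force: [0.0, 0.1, 0.0]
width: 0.0068
finger_force: 30.0
t 6.38 tcp [0.4368 0.1632 0.0267] yaw 1.7578 rows [0.6 0.7 0.2] 0.0
t 6.42 tcp [0.4368 0.1631 0.0265] yaw 1.7577 rows [0.6 0.7 0. ] 0.0
```

View pics/s1.png

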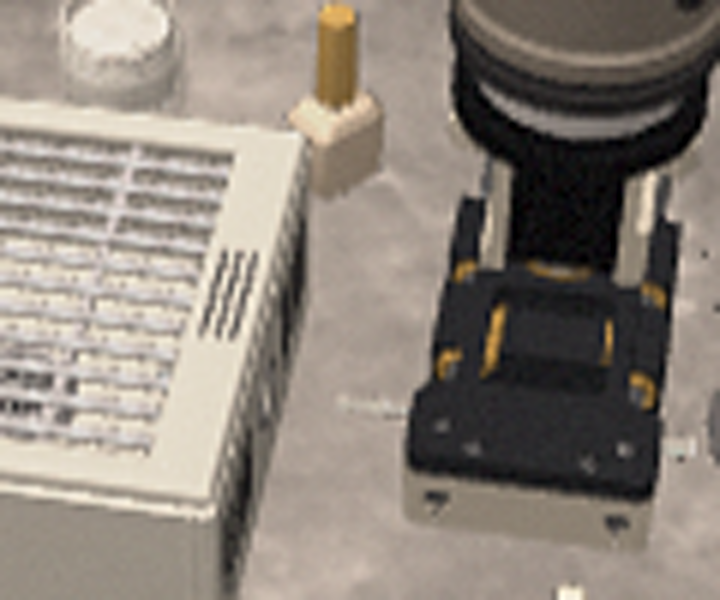

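```bash
python3 - <<'E'
from h import *
c=camera_info("scene");xe=np.array([-.9826,-.1857]);ye=np.array([.1857,-.9826])
def pr(l,w,z):
    p=np.r_[l*xe+w*ye,z];X=c["R"]@p+c["t"];x=c["K"]@X;x=x[:2]/x[2];return ((x-[210,150])*6).round(0)
q,R,y,s=st();print("tcp",q[:2]@xe,q[:2]@ye)
print("ribs",pr(-.4602,.0278,.091),"corners",pr(-.4602-.085,.0087,.0),pr(-.4602,.0087,.046),"tip",pr(q[:2]@xe,q[:2]@ye+.0685,.046),"tail",pr(q[:2]@xe,q[:2]@ye-.0495,.046))
E
```

```text
tcp -0.459480220420869 -0.07919336841544176
ribs [225. 286.] corners [236. 668.] [282. 386.] tip [339. 392.] tail [687. 439.]
```

```bash
for i in 1; do python3 -m jog '[[[-5,0.5,0,0],[-10,0.5,0,0],[-16,0.5,0,0],[-16,0.5,0,0]]]'; done; python3 -m jog '[[[-3,0,0,0],[-6,0,0,0],[-6,0,0,0]]]';python3 -m jog '[[[-2,0,0,0],[-4,0,0,0],[-4,0,0,0]]]'
```

```text
time_s: 6.92
tcp_pos: [0.4401, 0.1469, 0.0261]
ee_rot: [0.638, 0.77, -0.0, 0.0]
contact_force: [0.1, -0.4, 0.1]
width: 0.0074
finger_force: 30.0
time_s: 7.3
tcp_pos: [0.4412, 0.1414, 0.0261]
ee_rot: [0.638, 0.77, -0.0, 0.0]
contact_force: [-1.0, 0.4, -0.9]
width: 0.0066
finger_force: 30.0
time_s: 7.68
tcp_pos: [0.4418, 0.1376, 0.0261]
ee_rot: [0.638, 0.77, -0.0, 0.0]
contact_force: [0.1, -0.4, 0.2]
width: 0.007
finger_force: 30.0
```

```bash
python3 -m jog '[[[-2,0,0,0],[-4,0,0,0],[-4,0,0,0]]]';python3 -m jog '[[[-2,0,0,0],[-4,0,0,0],[-4,0,0,0]]]'
```

```text
time_s: 8.05
tcp_pos: [0.4427, 0.1336, 0.0261]
ee_rot: [0.638, 0.77, -0.0, 0.0]
contact_force: [-0.3, -0.0, -0.4]
width: 0.0072
finger_force: 30.0
time_s: 8.43
tcp_pos: [0.4434, 0.1298, 0.0261]
ee_rot: [0.638, 0.77, 0.0, -0.0]
contact_force: [0.7, 1.6, -0.0]
width: 0.0067
finger_force: 30.0
```

```bash
python3 - <<'E'
from h import *
go([0.4448,.1230,.0265],1.7576);print(sense()["contact_force"].round(2))
E
```

```text
t 8.43 tcp [0.4434 0.1298 0.0261] yaw 1.7575 rows [-6.9  0.2 -0.4] -0.0
[ 0.7   1.56 -0.03]
```

```bash
python3 -m jog '[[[-2,0,0,0],[-4,0,0,0],[-4,0,0,0]]]';python3 -m jog '[[[-2,0,0,0],[-4,0,0,0],[-4,0,0,0],[-4,0,0,0]]]'; python3 - <<'E'
from h import *
im,d=grab_frame("scene");P=world("scene",d);z=P[...,2];m=(P[...,0]>.3)&(P[...,0]<.65)&(P[...,1]<.05)&(P[...,1]>-.25);print((m&(z>.11)).sum(),z[m].max())
E
```

```text
time_s: 8.8
tcp_pos: [0.4441, 0.1259, 0.0261]
ee_rot: [0.638, 0.77, 0.0, -0.0]
contact_force: [0.3, 2.7, -0.0]
width: 0.0068
finger_force: 29.9
time_s: 9.3
tcp_pos: [0.4448, 0.122, 0.0261]
ee_rot: [0.638, 0.77, -0.0, -0.0]
contact_force: [-0.9, 4.0, 0.1]
width: 0.0072
finger_force: 29.9
2581 0.18416525495313607
```

```bash
python3 -m jog '[[[0,0,0,0],[0,0,0,0],[30,0,0,0],[55,0,0,0],[55,0,0,0],[55,0,-60,0],[55,0,-83,0],[55,0,-83,0]]]'; python3 - <<'E'
from h import *
go([.5112,.2325,.105],1.70)
im,d=grab_frame("scene");cv2.imwrite("pics/s2.png",im);P=world("scene",d);z=P[...,2];m=(P[...,0]>.3)&(P[...,0]<.65)&(P[...,1]<.05)&(P[...,1]>-.25);print((m&(z>.11)).sum(),z[m].max())
E
```

```text
time_s: 10.35
tcp_pos: [0.4361, 0.1752, 0.1106]
ee_rot: [0.638, 0.77, 0.001, 0.002]
contact_force: [-0.5, 0.3, -0.8]
width: 0.007
finger_force: 30.0
t 10.35 tcp [0.4361 0.1752 0.1106] yaw 1.7573 rows [42.4 84.4  6. ] 0.057
3408 0.2629504268476489
```

```bash
python3 -m jog '[[[42,84,6,0.057],[42,84,6,0.057],[42,84,6,0.057],[42,84,6,0.057]]]'; python3 - <<'E'
from h import *
go([.5110,.2325,.0115],1.70)
E
```

```text
time_s: 10.9
tcp_pos: [0.508, 0.2319, 0.1015]
ee_rot: [0.66, 0.752, -0.002, -0.001]
contact_force: [-0.8, 0.2, -0.9]
width: 0.0071
finger_force: 30.0
t 10.9 tcp [0.508  0.2319 0.1015] yaw 1.7007 rows [ 0.3  3.4 90. ] 0.001
```

```bash
python3 -m jog '[[[0,2,40,0],[0,2,65,0],[0,2,65,0],[0,2,65,0]]]'; python3 - <<'E'
from h import *
go([.5110,.2325,.0115],1.70)
E
```

```text
time_s: 11.4
tcp_pos: [0.5115, 0.2329, 0.039]
ee_rot: [0.66, 0.751, 0.0, 0.0]
contact_force: [-0.6, -0.1, 0.1]
width: 0.007
finger_force: 30.0
t 11.4 tcp [0.5115 0.2329 0.039 ] yaw 1.7005 rows [-0.3 -0.6 27.5] 0.0
```

```bash
python3 -m jog '[[[0,-0.5,12,0],[0,-0.5,24,0],[0,-0.5,27,0],[0,-0.5,27,0]]]' && python3 -m jog '[[[0,0,0,0],[0,0,0,0],[0,0,0,0],[0,0,0,0]]]' 0.5 && python3 -m jog '[[[0,0,-50,0],[0,0,-110,0],[0,0,-160,0],[0,0,-200,0],[0,0,-200,0]]]'; python3 - <<'E'
from h import *
c=camera_info("wrist");im,d=grab_frame("wrist");P=world("wrist",d,c);z=P[...,2]
cv2.imwrite("pics/w4.png",im)
m=(P[...,0]>.44)&(P[...,0]<.58)&(P[...,1]>.257)&(P[...,1]<.3)&(z>.02)&(z<.06);print("rear rod",m.sum(),P[m].mean(0) if m.any() else 0)
m=(P[...,0]>.47)&(P[...,0]<.56)&(P[...,1]>.205)&(P[...,1]<.245)&(z>.02)&(z<.06);print("mid rod",m.sum(),P[m].mean(0) if m.any() else 0)
m=(P[...,0]>.3)&(P[...,0]<.43)&(P[...,1]>.19)&(P[...,1]<.31)
for lo,hi in((.022,.036),(.048,.06)):
    Q=P[m&(z>lo)&(z<hi)][:,:2].astype(np.float32);print(len(Q),cv2.minEnclosingCircle(Q),cv2.minAreaRect(Q))
go([.366,.2515,.2])
E
```

```text
time_s: 11.9
tcp_pos: [0.5107, 0.233, 0.0109]
ee_rot: [0.66, 0.752, -0.0, -0.0]
contact_force: [-0.3, -0.7, -0.1]
width: 0.0069
finger_force: 30.0
time_s: 12.4
tcp_pos: [0.5108, 0.2331, 0.0111]
ee_rot: [0.66, 0.752, -0.0, 0.0]
contact_force: [-0.4, 0.0, -0.3]
width: 0.0423
finger_force: 0.0
time_s: 13.02
tcp_pos: [0.5124, 0.2336, 0.2147]
ee_rot: [0.66, 0.752, 0.003, 0.002]
contact_force: [0.2, 0.0, -0.3]
width: 0.046
finger_force: 0.0
rear rod 193 [0.51368508 0.26699747 0.0285598 ]
mid rod 180 [0.51254943 0.22576754 0.03193411]
1604 ((0.36665216088294983, 0.25153085589408875), 0.03163378685712814) ((0.3670788109302521, 0.25152695178985596), (0.06107550486922264, 0.062221113592386246), 9.257183074951172)
327 ((0.3667207360267639, 0.2530533969402313), 0.020969945937395096) ((0.3665561079978943, 0.25154727697372437), (0.010423832572996616, 0.041739288717508316), 83.76341247558594)
t 13.07 tcp [0.5112 0.2332 0.2123] yaw 1.7008 rows [  37.  -141.7   11.9] 0
```

```bash
python3 - <<'E'
from h import *
print(sense()["joints"].round(3));go([.366,.2512,.15],3.03)
P=np.load("pics/top0P.npy");z=P[...,2]
m=(P[...,1]>.3)&(P[...,1]<.48)&(P[...,0]>.22)&(P[...,0]<.52)&(z>.06);Q=P[m];print(Q[:,:2].min(0),Q[:,:2].max(0),Q[:,2].max())
E
```

```text
[ 0.292  0.419  1.446 -0.     1.273  0.162]
t 13.07 tcp [0.5112 0.2332 0.2123] yaw 1.7008 rows [  36.6 -141.9   61.9] -1.329
[0.22004215 0.34555486] [0.51998339 0.47999957] 0.3556701794601887
```

```bash
python3 - <<'E'
from h import *
for n in("top","scene"):
    P=np.load(f"pics/{n}0P.npy");z=P[...,2]
    m=(P[...,1]>.3)&(P[...,1]<.48)&(P[...,0]>.28)&(P[...,0]<.46)&(z>.05);
    for x0 in np.arange(.28,.46,.02):
        k=m&(P[...,0]>=x0)&(P[...,0]<x0+.02)
        if k.any():print(n,x0.round(2),k.sum(),"ymin",P[k][:,1].min().round(3),np.percentile(P[k][:,1],10).round(3),"zmax",z[k].max().round(3))
E
```

```text
top 0.28 509 ymin 0.372 0.385 zmax 0.311
top 0.3 375 ymin 0.377 0.384 zmax 0.311
top 0.32 370 ymin 0.388 0.398 zmax 0.311
top 0.34 497 ymin 0.385 0.39 zmax 0.311
top 0.36 351 ymin 0.386 0.397 zmax 0.311
top 0.38 336 ymin 0.384 0.395 zmax 0.311
top 0.4 504 ymin 0.38 0.384 zmax 0.311
top 0.42 352 ymin 0.38 0.391 zmax 0.31
top 0.44 229 ymin 0.46 0.461 zmax 0.311
scene 0.28 335 ymin 0.374 0.388 zmax 0.305
scene 0.3 366 ymin 0.376 0.382 zmax 0.304
scene 0.32 45 ymin 0.387 0.462 zmax 0.304
scene 0.34 213 ymin 0.387 0.392 zmax 0.303
scene 0.36 345 ymin 0.387 0.393 zmax 0.302
scene 0.38 39 ymin 0.462 0.462 zmax 0.3
scene 0.4 184 ymin 0.382 0.387 zmax 0.299
scene 0.42 742 ymin 0.382 0.389 zmax 0.298
scene 0.44 106 ymin 0.398 0.401 zmax 0.297
```

```bash
python3 -m jog '[[[37,-142,62,-1.329],[37,-142,62,-1.329],[37,-142,62,-1.329],[37,-142,62,-1.329],[37,-142,62,-1.329],[37,-142,62,-1.329],[37,-142,62,-1.329],[37,-142,62,-1.329],[37,-142,62,-1.329]]]'; python3 - <<'E'
from h import *
go([.366,.2512,.0335],3.033)
E
```

```text
time_s: 14.2
tcp_pos: [0.3647, 0.2511, 0.1484]
ee_rot: [0.057, 0.998, -0.0, -0.001]
contact_force: [0.0, 0.2, -0.3]
width: 0.0459
finger_force: 0.0
t 14.2 tcp [0.3647 0.2511 0.1484] yaw 3.0265 rows [ -1.4   0.3 114.9] -0.006
```

```bash
python3 -m jog '[[[-1,0,50,-0.006],[-1,0,95,-0.006],[-1,0,115,-0.006],[-1,0,115,-0.006],[-1,0,115,-0.006]]]' && python3 -m jog '[[[0,0,0,0],[0,0,0,0],[0,0,0,0],[0,0,0,0],[0,0,0,0]]]' 0 && python3 -m jog '[[[0,0,-10,0],[0,0,-60,0],[0,0,-120,0],[0,0,-140,0],[0,0,-140,0]]]';  python3 - <<'E'
from h import *
im,d=grab_frame("scene");cv2.imwrite("pics/s3.png",im[40:320,100:450])
go([.366,.2512,.2],1.7576)
E
```

```text
time_s: 14.82
tcp_pos: [0.3666, 0.2514, 0.0347]
ee_rot: [0.053, 0.999, 0.0, 0.0]
contact_force: [0.1, 0.4, -0.1]
width: 0.0458
finger_force: 0.0
time_s: 15.45
tcp_pos: [0.3663, 0.2512, 0.0342]
ee_rot: [0.053, 0.999, -0.0, 0.0]
contact_force: [-0.6, -0.4, 2.6]
width: 0.0098
finger_force: 30.0
time_s: 16.08
tcp_pos: [0.3669, 0.2516, 0.1758]
ee_rot: [0.053, 0.999, 0.001, 0.002]
contact_force: [-0.6, 0.3, -0.3]
width: 0.0096
finger_force: 30.0
t 16.12 tcp [0.3661 0.2512 0.1743] yaw 3.0358 rows [  0.1   0.  -25.7] 1.278
```

View pics/s3.png

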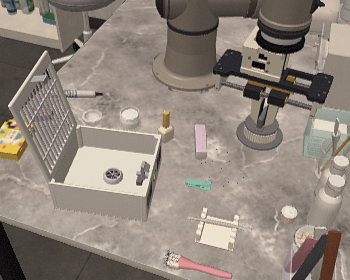

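```bash
python3 - <<'E'
from h import *
xe=np.array([-.9826,-.1857]);ye=np.array([.1857,-.9826])
p0=-.4602*xe+.1105*ye;print("pred",p0)
for n in("scene","top"):
    im,d=grab_frame(n);P=world(n,d);z=P[...,2]
    near=np.hypot(P[...,0]-p0[0],P[...,1]-p0[1])<.04
    print(n,"deck",np.median(z[near&(z<.03)]))
    Q=P[near&(z>.030)&(z<.039)][:,:2].astype(np.float32);(c,r)=cv2.minEnclosingCircle(Q);c=np.array(c)
    print(len(Q),c,r,Q.mean(0),"lat",c@xe,"ye",c@ye)
    # inner rim of box: z .078-.086
    m=(z>.076)&(z<.086)&(np.hypot(P[...,0]-p0[0],P[...,1]-p0[1])<.135)
    L=P[m][:,:2]-p0;print("rim xe",(L@xe).min(),(L@xe).max(),"ye",(L@ye).min(),(L@ye).max())
go(np.r_[p0,.2],1.7576)
E
```

```text
pred [ 0.47271237 -0.02311816]
scene deck 0.020855374573873937
134 [ 0.47563782 -0.01419784] 0.020003633573651314 [ 0.47593188 -0.01321552] lat -0.46472518626311793 ye 0.10227674172800034
rim xe -0.09070044145956038 0.0847085952621904 ye -0.09628432684139414 0.09483560742713636
top deck 0.02307586135272923
130 [ 0.46985716 -0.01630751] 0.01991124078631401 [ 0.46980375 -0.01565014] lat -0.4586533370696008 ye 0.10327623367458583
rim xe -0.08537828632630085 0.0872509159969806 ye -0.09504555836567707 0.1017150639265783
t 16.23 tcp [0.3654 0.2509 0.173 ] yaw 3.0357 rows [-135.6 -261.1  -27. ] 1.278
```

```bash
python3 - <<'E'
from h import *
go([.4717,-.0160,.19],1.7576);print(sense()["joints"].round(2))
E
python3 -m jog '[[[0,0,-17,0.2],[-20,-40,-17,0.4],[-40,-80,-17,0.6],[-60,-120,-17,0.8],[-68,-131,-17,1],[-68,-131,-17,1.278],[-68,-131,-17,1.278],[-68,-131,-17,1.278]]]'; python3 - <<'E'
from h import *
go([.4717,-.0160,.19],1.7576)
E
```

```text
t 16.23 tcp [0.3654 0.2509 0.173 ] yaw 3.0357 rows [-133.9 -254.1  -17. ] 1.278
[ 0.43  0.25  1.82 -0.    1.08 -1.04]
time_s: 17.23
tcp_pos: [0.4193, 0.1136, 0.1898]
ee_rot: [0.638, 0.77, -0.001, -0.001]
contact_force: [-0.7, 0.2, -0.8]
width: 0.0096
finger_force: 30.0
t 17.23 tcp [0.4193 0.1136 0.1898] yaw 1.7589 rows [-137.1   27.2   -0.3] 0.001
```

```bash
python3 -m jog '[[[-40,10,0,0],[-80,20,0,0],[-115,27,0,0],[-137,27,0,0],[-137,27,0,0],[-137,27,0,0]]]'; python3 - <<'E'
from h import *
go([.4717,-.0160,.06],1.7576);print(sense()["contact_force"])
im,d=grab_frame("scene");cv2.imwrite("pics/s4.png",cv2.resize(im[100:270,120:300],(635,600)))
E
```

```text
time_s: 17.98
tcp_pos: [0.4715, -0.0152, 0.1906]
ee_rot: [0.637, 0.771, -0.0, -0.001]
contact_force: [-0.7, 0.4, -0.4]
width: 0.0098
finger_force: 30.0
t 17.98 tcp [ 0.4715 -0.0152  0.1906] yaw 1.7594 rows [ -0.9   0.2 130.6] 0.002
[-0.6759742   0.37891421 -0.41033349]
```

View pics/s4.png

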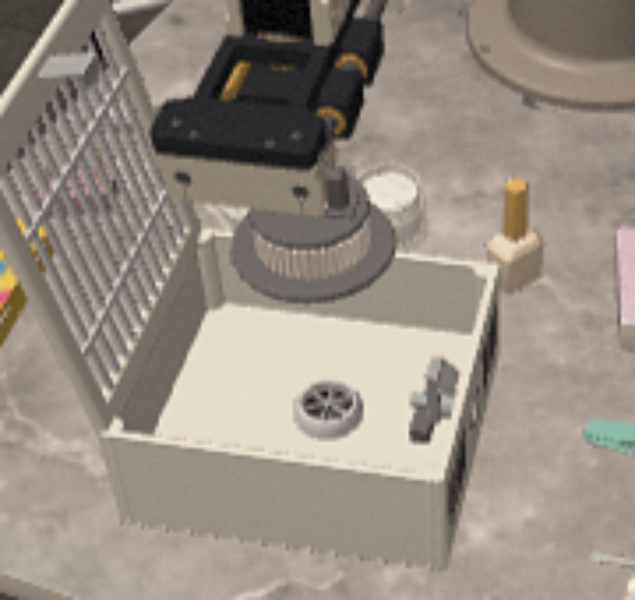

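```bash
python3 -m jog '[[[-0.5,0.2,40,0],[-0.5,0.2,80,0],[-0.5,0.2,112,0],[-0.5,0.2,115,0],[-0.5,0.2,115,0]]]'; python3 -m jog '[[[0,0,2,0],[0,0,4,0],[0,0,6,0],[0,0,8,0],[0,0,8,0]]]'; python3 - <<'E'
from h import *
go([.4717,-.0160,.057],1.7576);s=sense();print(s["contact_force"],s["moment"])
E
```

```text
time_s: 18.65
tcp_pos: [0.4728, -0.0159, 0.0769]
ee_rot: [0.638, 0.77, 0.0, 0.0]
contact_force: [-0.5, 0.2, -0.3]
width: 0.0097
finger_force: 30.0
time_s: 19.27
tcp_pos: [0.4722, -0.0163, 0.0679]
ee_rot: [0.638, 0.77, -0.0, -0.0]
contact_force: [0.2, -0.6, -0.6]
width: 0.0099
finger_force: 30.0
t 19.27 tcp [ 0.4722 -0.0163  0.0679] yaw 1.7577 rows [ 0.4 -0.4 11. ] 0.0
[ 0.17893914 -0.55211261 -0.56984264] [-0.00239298 -0.0669531   0.00942675]
```

```bash
python3 -m jog '[[[0,0,1.5,0],[0,0,3,0],[0,0,5,0],[0,0,6,0],[0,0,6,0]]]'; python3 -m jog '[[[0,0,1.5,0],[0,0,3,0],[0,0,4.5,0],[0,0,5.5,0],[0,0,5.5,0]]]'
```

```text
time_s: 19.9
tcp_pos: [0.4722, -0.0162, 0.062]
ee_rot: [0.638, 0.77, -0.0, -0.0]
contact_force: [0.2, -0.6, -1.0]
width: 0.0097
finger_force: 30.0
time_s: 20.52
tcp_pos: [0.4723, -0.0163, 0.0572]
ee_rot: [0.638, 0.77, 0.0, 0.0]
contact_force: [-3.5, 0.3, 6.5]
width: 0.0097
finger_force: 30.0
```

```bash
python3 -m jog '[[[0,0,0.3,0],[0,0,0.3,0],[0,0,0,0],[0,0,0,0],[0,0,0,0],[0,0,0,0]]]' 0.4 && python3 -m jog '[[[0,0,-10,0],[0,0,-40,0],[0,0,-90,0],[20,0,-140,0],[80,0,-150,0],[140,0,-150,0],[170,0,-150,0],[170,0,-150,0]]]' ; python3 - <<'E'
from h import *
xe=np.array([-.9826,-.1857]);ye=np.array([.1857,-.9826])
p0=-.4605*xe+.1033*ye
for n in("scene","top"):
    im,d=grab_frame(n);P=world(n,d);z=P[...,2];cv2.imwrite(f"pics/f_{n}.png",im)
    near=np.hypot(P[...,0]-p0[0],P[...,1]-p0[1])<.05
    for lo,hi in((.024,.031),(.048,.058),(.07,.082)):
        Q=P[near&(z>lo)&(z<hi)]
        if len(Q)>3:print(n,lo,len(Q),cv2.minEnclosingCircle(Q[:,:2].astype(np.float32)),np.median(Q[:,2]).round(4))
go(p0.tolist()+[.2])
E
```

```text
time_s: 21.28
tcp_pos: [0.4723, -0.0163, 0.0566]
ee_rot: [0.638, 0.77, -0.0, 0.0]
contact_force: [-0.2, 0.8, -0.6]
width: 0.0368
finger_force: 0.0
time_s: 22.28
tcp_pos: [0.4401, 0.1524, 0.2073]
ee_rot: [0.637, 0.771, 0.0, 0.0]
contact_force: [0.1, -0.8, -0.9]
width: 0.0367
finger_force: 0.0
scene 0.024 371 ((0.4753347933292389, -0.015676435083150864), 0.04807870090007782) 0.0269
scene 0.048 385 ((0.4747026264667511, -0.014137770049273968), 0.032116346061229706) 0.0524
scene 0.07 107 ((0.4775698781013489, -0.013056013733148575), 0.020912494510412216) 0.0755
top 0.024 505 ((0.47160252928733826, -0.01618237793445587), 0.049893442541360855) 0.0272
top 0.048 447 ((0.47059112787246704, -0.015536854043602943), 0.031298331916332245) 0.0533
top 0.07 84 ((0.4699033498764038, -0.01562628336250782), 0.020601635798811913) 0.0769
t 22.38 tcp [0.4407 0.1505 0.207 ] yaw 1.7586 rows [-169.3   -0.7    7.1] 0
```

```bash
cat >> h.py <<'E'
xe=np.array([-.9826,-.1857]);ye=np.array([.1857,-.9826])
def S(s,z): return np.r_[-.4605*xe+(.1993-s/1000)*ye,z/1000]
E
python3 - <<'E'
from h import *
for n in("top","scene"):
    P=world(n,grab_frame(n)[1]);z=P[...,2]
    L=P[...,:2]@xe+.4605;s=(.1993-P[...,:2]@ye)*1000
    m=(abs(L)<.12)&(s<-20)&(s>-130)&(z>.03)
    for a in range(-130,-20,15):
        k=m&(s>=a)&(s<a+15)
        if k.any():print(n,a,k.sum(),"zmax",z[k].max().round(3),end="; ")
    k=(abs(L)<.08)&(z>.25)&(z<.29)&(s>-80)&(s<20);print("edge",k.sum(),s[k].min().round(1),s[k].max().round(1),z[k].max())
print("up");go(S(40,320));go(S(-75,320),1.7576)
E
```

```text
top -55 33 zmax 0.262; top -40 1189 zmax 0.265; top -25 384 zmax 0.26; edge 729 -41.4 -6.9 0.26532837649904184
scene -55 4 zmax 0.259; scene -40 1369 zmax 0.263; scene -25 647 zmax 0.259; edge 589 -40.9 -5.7 0.2625540988375161
up
t 22.48 tcp [0.441  0.1498 0.2068] yaw 1.7566 rows [-224.7   -0.4 -113.1] 0
t 22.48 tcp [0.441  0.1498 0.2068] yaw 1.7566 rows [-3.397e+02 -3.000e-01 -1.131e+02] -0.001
```

```bash
python3 -m jog '[[[0,0,-60,0],[0,0,-113,0],[-60,0,-113,0],[-120,0,-113,0],[-180,0,-113,0],[-240,0,-113,0],[-300,0,-113,0],[-340,0,-113,0],[-340,0,-113,0],[-340,0,-113,0]]]' 0; python3 - <<'E'
from h import *
go(S(-75,235),1.7576)
E
```

```text
time_s: 23.72
tcp_pos: [0.5033, -0.1835, 0.3195]
ee_rot: [0.639, 0.77, 0.0, -0.0]
contact_force: [0.2, 0.6, 0.1]
width: 0.0005
finger_force: 0.0
t 23.73 tcp [ 0.5033 -0.1835  0.3195] yaw 1.7563 rows [-0.6  0.  84.5] -0.001
```

```bash
python3 -m jog '[[[0,0,50,0],[0,0,84,0],[0,0,84,0],[10,0,84,0],[20,0,84,0],[30,0,84,0],[40,0,83,0],[40,0,83,0]]]'; python3 - <<'E'
from h import *
go(S(-18,240),1.7576);go(S(11,243));go(S(45,240));go(S(76,229));print(sense()["contact_force"])
E
```

```text
time_s: 24.72
tcp_pos: [0.4965, -0.1433, 0.2371]
ee_rot: [0.638, 0.77, 0.0, 0.0]
contact_force: [-0.0, -1.0, 0.8]
width: 0.0001
finger_force: 0.4
t 24.73 tcp [ 0.4965 -0.1433  0.2371] yaw 1.7588 rows [15.7 -0.7 -2.9] 0.001
t 24.73 tcp [ 0.4965 -0.1433  0.2371] yaw 1.7588 rows [44.7 -0.7 -5.9] 0
t 24.73 tcp [ 0.4965 -0.1433  0.2371] yaw 1.7588 rows [78.7 -0.6 -3. ] 0
t 24.73 tcp [ 0.4965 -0.1433  0.2371] yaw 1.7588 rows [109.7  -0.6   8. ] 0
[-0.03311475 -0.96846433  0.83397743]
```

```bash
python3 -m jog '[[[8,0,-1,0],[16,0,-3,0],[26,0,-4,0],[36,0,-5,0],[45,0,-6,0],[56,0,-6,0],[67,0,-5,0],[79,0,-3,0],[90,0,0,0],[100,0,4,0]]]'; python3 - <<'E'
from h import *
go(S(76,229));go(S(104,210));go(S(128,186));go(S(146,157));print(sense()["contact_force"])
E
```

```text
time_s: 25.98
tcp_pos: [0.4777, -0.045, 0.2324]
ee_rot: [0.638, 0.77, -0.0, 0.0]
contact_force: [-0.3, -0.8, -0.9]
width: 0.0003
finger_force: 0.5
t 25.98 tcp [ 0.4777 -0.045   0.2324] yaw 1.758 rows [ 9.6 -0.6  3.4] 0
t 25.98 tcp [ 0.4777 -0.045   0.2324] yaw 1.758 rows [37.6 -0.5 22.4] 0
t 25.98 tcp [ 0.4777 -0.045   0.2324] yaw 1.758 rows [61.6 -0.5 46.4] 0
t 25.98 tcp [ 0.4777 -0.045   0.2324] yaw 1.758 rows [79.6 -0.5 75.4] 0
[-0.27299611 -0.81872264 -0.88498982]
```

```bash
python3 -m jog '[[[10,0,3,0],[19,0,9,0],[28,0,15,0],[38,0,22,0],[46,0,30,0],[54,0,38,0],[62,0,46,0],[68,0,56,0],[74,0,65,0],[80,0,75,0]]]'; python3 - <<'E'
from h import *
P=world("scene",grab_frame("scene")[1]);z=P[...,2]
L=P[...,:2]@xe+.4605;s=(.1993-P[...,:2]@ye)*1000
for a in range(0,200,20):
    k=(L>-.083)&(L<-.055)&(s>a)&(s<a+20)&(z>.085);print(a,k.sum(),np.median(z[k]).round(3) if k.any() else 0,end='; ')
go(S(157,124.5));go(S(168,107));go(S(172,96));print(sense()["contact_force"])
E
```

```text
time_s: 27.22
tcp_pos: [0.463, 0.0331, 0.157]
ee_rot: [0.638, 0.77, -0.0, 0.0]
contact_force: [0.2, -1.1, 0.6]
width: 0.0003
finger_force: 0.5
0 78 0.091; 20 61 0.1; 40 62 0.108; 60 59 0.117; 80 64 0.125; 100 102 0.136; 120 162 0.264; 140 181 0.157; 160 233 0.264; 180 416 0.475; t 27.27 tcp [0.4621 0.0338 0.1558] yaw 1.7579 rows [10.3  0.3 31.3] 0
t 27.27 tcp [0.4621 0.0338 0.1558] yaw 1.7579 rows [21.3  0.3 48.8] 0
t 27.27 tcp [0.4621 0.0338 0.1558] yaw 1.7579 rows [25.3  0.3 59.8] 0
[-0.24188239  0.0929174  -0.96972475]
```

```bash
python3 -m jog '[[[5,0,8,0],[8,0,17,0],[11,0,26,0],[14,0,35,0],[17,0,42,0],[20,0,48,0],[21,0,52,0],[21,0,54,0],[21,0,56,0],[21,0,56,0]]]'; python3 -m jog '[[[0,0,1,0],[0,0,2,0],[0,0,3,0],[0,0,3,0]]]'; python3 -m jog '[[[0,0,1,0],[0,0,2,0],[0,0,3,0],[0,0,3,0]]]'
```

```text
time_s: 28.52
tcp_pos: [0.459, 0.0538, 0.1019]
ee_rot: [0.638, 0.77, 0.0, -0.0]
contact_force: [-1.6, 1.3, 3.6]
width: 0.0003
finger_force: 1.9
time_s: 29.02
tcp_pos: [0.459, 0.054, 0.0993]
ee_rot: [0.638, 0.77, 0.0, -0.0]
contact_force: [-3.1, 4.1, 9.0]
width: 0.0004
finger_force: 4.4
time_s: 29.52
tcp_pos: [0.4593, 0.0537, 0.0963]
ee_rot: [0.638, 0.77, 0.0, 0.001]
contact_force: [1.1, -0.0, -0.1]
width: 0.0005
finger_force: 0.0
```

```bash
python3 -m jog '[[[0,0,1,0],[0,0,2,0],[0,0,3,0],[0,0,3,0]]]'; python3 -m jog '[[[0,0,1,0],[0,0,2,0],[0,0,2,0]]]'
```

```text
time_s: 30.02
tcp_pos: [0.4592, 0.0535, 0.0925]
ee_rot: [0.638, 0.77, 0.0, 0.0]
contact_force: [0.1, 0.9, 2.2]
width: 0.0003
finger_force: 1.4
time_s: 30.4
tcp_pos: [0.4591, 0.0535, 0.0905]
ee_rot: [0.638, 0.77, -0.0, 0.0]
contact_force: [-0.0, 0.1, 2.7]
width: 0.0003
finger_force: 1.0
```

```bash
python3 -m jog '[[[0,0,1,0],[0,0,2,0],[0,0,2,0]]]'; python3 -m jog '[[[0,0,-40,0],[0,0,-90,0],[60,0,-120,0],[120,0,-120,0],[180,0,-120,0],[200,0,-120,0],[200,0,-120,0],[200,0,-120,0]]]'; python3 - <<'E'
from h import *
for n in("top","scene"):
    im,d=grab_frame(n);P=world(n,d);z=P[...,2];cv2.imwrite(f"pics/end_{n}.png",im)
    L=P[...,:2]@xe+.4605;s=(.1993-P[...,:2]@ye)*1000
    for a in(0,166):
        k=(abs(L)<.075)&(s>a)&(s<a+12)&(z>.05)&(z<.3);print(n,a,k.sum(),np.median(z[k]).round(4))
    m=(P[...,0]>.47)&(P[...,0]<.56)&(P[...,1]>.26)&(P[...,1]<.29)&(z>.02)&(z<.06);print("rod",m.sum(),P[m].mean(0))
print(sense()["contact_force"],sense()["tcp_pos"])
cv2.imwrite("pics/e.png",cv2.imread("pics/end_scene.png")[100:320,100:420])
E
```

```text
time_s: 30.78
tcp_pos: [0.4591, 0.0535, 0.089]
ee_rot: [0.638, 0.77, 0.0, 0.0]
contact_force: [-1.4, 1.4, 6.8]
width: 0.0004
finger_force: 3.7
time_s: 31.78
tcp_pos: [0.4219, 0.2492, 0.2082]
ee_rot: [0.638, 0.77, -0.001, 0.0]
contact_force: [0.4, 0.1, -0.1]
width: 0.0004
finger_force: 0.0
top 0 369 0.09
top 166 351 0.0915
rod 6 [0.50586579 0.26342495 0.031182  ]
scene 0 359 0.089
scene 166 329 0.0905
rod 48 [0.51258564 0.2720589  0.02978814]
[0.01357738 0.19124333 0.1344995 ] [0.42218929 0.24892956 0.20844414]
```

View pics/e.png

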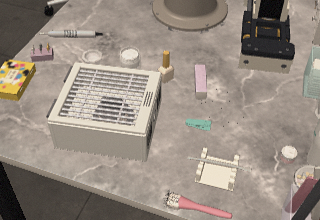

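The picture shows the cover flush and shut (crop 105,95), the pusher across its rest (220,162), and the clip (198,125) and jar (288,152) still in place. The arm is clear, so I'm handing in.

```bash
python3 -c "
from cell import sign_off
print(sign_off())"
```

```text
the job is handed in; nothing more can be done
None
```

The job is handed in at about 32 s of the 69 s allowed: the filter is on its spigot, the cover is shut and stayed flush once released, the pusher is back on its rest, and the jar and clip are where they were; the judge's verdict was not shown.

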